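# Clip a circuit board into the bench holder

### The job

Raise the spring clip of the board holder, slide the long circuit board with the tall heat sink at one end under it, bare end first, so that the board lies flat and squarely within the holder's dark mat, then lower the clip until it rests on the board's bare end.

Things in the scene. Friction and masses are not known exactly. Their poses are not given: they have to be found in the camera images.
- holder: fixed aluminium plate 230 x 100 mm with a dark, rimless mat 144 x 74 mm, mat surface 12 mm above the bench. Origin: below the mat's centre at bench height. x runs from the open end, where the board comes in (towards the robot), to the clip's hinge; z up. Plate spans x -80 to +150 mm. Hinge axis parallel to y at x = 113 mm, 26 mm above the bench; its two lugs are 37 mm tall.
- clip (a joint): angle (rad) of the steel clip: 0 = down on the empty mat, grows as its free end rises, stop at 0.95; about 0.05 when resting on a board. Stiff hinge: stays where left, needs 1 to 3 N at the tab to move. Arm 16 mm wide, reaching 75 mm from the hinge to -x, with a round foot under its end: over holder x = 38 mm when down, 45 mm above the mat at 0.6 rad.
- clip_tab (a point): centre of the upright steel tab on the clip's free end, 18 mm wide (holder's y), 8 mm thick, 30 mm tall. At clip angle 0 it is 75 mm from the hinge axis towards -x and 17 mm above it (43 mm above the bench); it swings up and back about the hinge and leans with the clip. Pinched across its 18 mm it pivots between the fingers. The clip below it is narrower.
- board_grip (a point): centre of the finned aluminium heat sink, 30 x 30 mm, 44 mm tall, on the board to load: green, 120 x 50 x 4 mm, 90 g. 26 mm above the board's underside, on its long centre line; the board's centre is 35 mm along this point's +x, which runs to the bare end. Not the 70 mm board with a like heat sink, nor the 120 mm one with low chips only, nor the loose heat sink.
Not all that is in view belongs to the job. Leave any blue or brown look-alike of the holder alone.

How it is judged:
By the outcome, as a careful person would: the job done as asked, in the order asked, and still so for the second after the job is handed in, with the robot touching nothing.
It also fails if it takes over 58 s, if anything falls off the work surface, if the arm or the gripper's body presses on something with over 40 N, if the wrist force passes 120 N, or if a joint passes its speed limit or range.

### The arm

A 6-joint arm with a two-finger parallel gripper is mounted at the origin on the work surface. World frame = base frame: x ahead of the robot, y to its left, z up, the work surface at z = 0. Lengths are in m, angles in degrees, forces in N, time in s.
With the tool pointing down it reaches from about 0.3 to 0.75 m from the base axis. Payload 8.5 kg.
Tool frame: the origin (TCP) lies at the very end of the fingers, on their centre line; the grasp point (between the pads) lies 19 mm behind it (bot.grip_depth is the distance from the TCP to the grasp point, in m); y points along the fingers, x is the direction in which the jaws open and shut, and the axes are right-handed (so a half turn about y gives the same grasp; the last joint's range is limited). The gripper opens to 85 mm and grips with 20 to 120 N. Pads are 22 mm wide; open, the fingers measure 114 mm over their backs; the gripper's body (76 mm by 85 mm) begins 54 mm behind the grasp point. The pads swing forward as they close: fully open they stand 13 mm farther back than shut.
Start: joints at [-85.216, 21.807, 74.336, -0, 83.858, -12.336], TCP at [0.162, -0.526, 0.231] pointing down, gripper open.
Joint ranges: [-178.18, 178.18], [-50.72, 133.34], [12.68, 142.11], [-81.47, 261.47], [9.98, 163.14], [-165.26, 165.26]. Speed limits (degrees/s): [136.94, 136.94, 180, 180, 180, 180].

### API

Orientations are given as [roll, pitch, yaw] about the fixed x, y, z axes, in that order (R = Rz(yaw) Ry(pitch) Rx(roll)).
In Python, from workcell import bot gives the robot as it stands.
- The arm moves only by the shell command python3 -m crank 'ROWS' [FORCE]. ROWS is JSON, a list of rows, each a list of 5 numbers: the closure, from -1 (fully open) to 1 (shut), so that 0 is half open, then the shift along the tool's x, y, z in m, then the turn about the tool's y in rad. In form: [[hand, x, y, z, turn], ...]. A call has exactly 10 rows; each row shifts and turns the pose as measured when the row begins, along the tool's axes as they then stand; what a row does not reach is not made up. A row lasts 1/10 s, in which the tool goes at most 50 mm and 8.59 degrees, less where a joint would pass 70% of its speed; a pose out of reach is approached as far as the arm can. A call with a gripper value outside its range is refused whole. The fingers move at their own pace and stop on an object; FORCE is the grip in N (left out, the last holds). Time passes only in rows, so rows that do not move let the fingers close, or fill a call up. It gives the time, the measured TCP pose, the force and the opening at its end, in the units of the state.
- bot.get_obs(): the state, without advancing time (a new reading comes with each control period).
- bot.read_camera(name): name is "scene" or "top"; returns (picture, depth): 480x640x3 uint8, blue, green, red; 480x640 float32, m along the optical axis (not along the pixel's ray), 0 where there is no reading.
- bot.camera_params(name): a dict with "camera_matrix" (3x3 intrinsics, pixels), "dist_coeffs" ([k1, k2, p1, p2, k3] as OpenCV has them; the pictures are not rectified), "rvec" (rotation vector, rad) and "tvec" (3), from world to camera coordinates, as OpenCV has them. Camera axes: x right, y down, z forward; pixel columns grow to the right and rows downward; lengths in m; the calibration is good to about 2 mm. A picture is of the moment at which its call begins. camera_params takes no time and is no camera call.
- bot.sign_off(): hands the job in, once; it reports no verdict.
Trained networks look in the newest picture that a camera, given by its name, has taken for a name from the list of things; names that differ only in an ending like _2 or _b are one class to them, and where a whole thing is asked for, a point or a joint stands for the part that bears it (a point fixed in the world has none). Each returns a list of dicts, best first, with "score" (0 to 1); they miss things now and then, are a little off and sometimes report something else, mostly with a low value. They report only what shows in the picture. A call takes as long as a camera call. They do not tell look-alikes from the thing itself.
- bot.look_for(camera, name): "at" ([column, row] in pixels, amid what is visible of it).
- bot.trace(camera, name): "region" (480x640 bool, what is visible of it) and "at" ([column, row] in pixels, amid what is visible of it).
- bot.landmark_of(camera, name): "at" ([column, row] in pixels: a listed point, or the origin of a listed thing).
The state is a dict: "time_s": time; "joints": joint angles; "qvel": joint speeds; "joint_torque": joint torques, N m; "ee_pos": TCP position; "tcp_rot": TCP orientation; "force": force on the tool from outside, world axes, zero at the start; "torque": the same for the moment, N m; "finger_gap": finger opening in m.
Only numpy, scipy, OpenCV 4.12 (cv2) and the standard library are available. Lean on these libraries where they do the work, as an engineer would, in place of code of your own. Each camera call takes 0.05 s, during which the arm holds its last target.

## Working session

There is one attempt and no reset: what is moved stays moved. The work goes in short steps, Python scripts to look and compute and a shell command to move; the robot and the scene stay as the last step left them, time stands still between calls to the robot, and variables do not carry over. Pictures are saved under pics/ and viewed, and the job is handed in when it is done.

```bash
ls; mkdir -p pics; python3 - <<'E'
from workcell import bot
import cv2
o=bot.get_obs();print(o['time_s'],o['ee_pos'],o['tcp_rot'],o['finger_gap'],o['force'])
for n in ['scene','top']:
    p,d=bot.read_camera(n);cv2.imwrite(f'pics/{n}0.png',p)
    for k in ['holder','clip_tab','board_grip','clip']:
        f=bot.landmark_of if k!='clip' else bot.look_for
        print(n,k,[(round(r['score'],2),[round(float(v)) for v in r['at']]) for r in f(n,k)])
    print(bot.camera_params(n))
E
```

```text
pics
0.0 [ 0.16187157 -0.52532877  0.23070471] [-8.99811977e+01  8.23334885e-02 -7.28819222e+01] 0.08517440165079834 [ 0.0773324  -0.06402145 -0.06762237]
scene holder [(0.9, [257, 128]), (0.73, [518, 257]), (0.57, [234, 279])]
scene clip_tab [(0.89, [507, 254]), (0.68, [221, 278]), (0.66, [241, 113])]
scene board_grip [(0.88, [400, 296])]
scene clip [(0.72, [207, 291]), (0.7, [496, 265]), (0.57, [232, 122])]
{'camera_matrix': array([[591.58159689,   0.        , 315.46702963],
       [  0.        , 591.58159689, 233.78418542],
       [  0.        ,   0.        ,   1.        ]]), 'dist_coeffs': array([-0.14249025,  0.        ,  0.        ,  0.        ,  0.        ]), 'rvec': array([ 1.17120105,  2.49080597, -0.82945621]), 'tvec': array([ 0.24635116, -0.23035552,  1.47443284])}
top holder [(0.88, [354, 182]), (0.82, [198, 341])]
top clip_tab [(0.77, [358, 167]), (0.74, [198, 326])]
top board_grip [(0.69, [249, 242])]
top clip [(0.57, [198, 313]), (0.5, [357, 154])]
{'camera_matrix': array([[474.05282645,   0.        , 321.07134363],
       [  0.        , 474.05282645, 232.18615139],
       [  0.        ,   0.        ,   1.        ]]), 'dist_coeffs': array([-0.08059071,  0.        ,  0.        ,  0.        ,  0.        ]), 'rvec': array([ 2.13138161, -2.1537096 ,  0.11273299]), 'tvec': array([0.03284876, 0.43173958, 1.25712771])}
```

View pics/scene0.png

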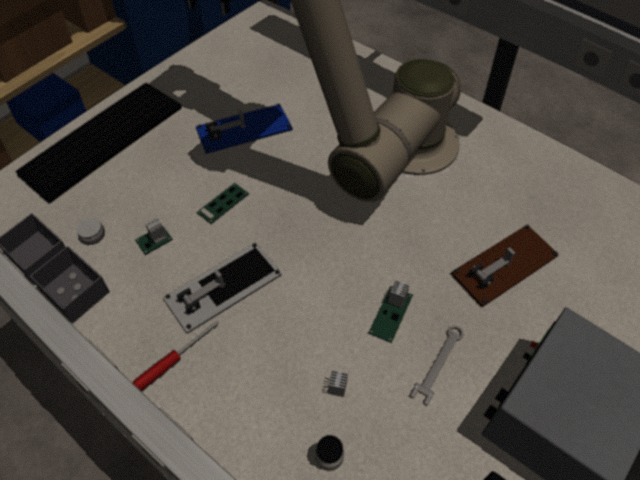

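View pics/top0.png

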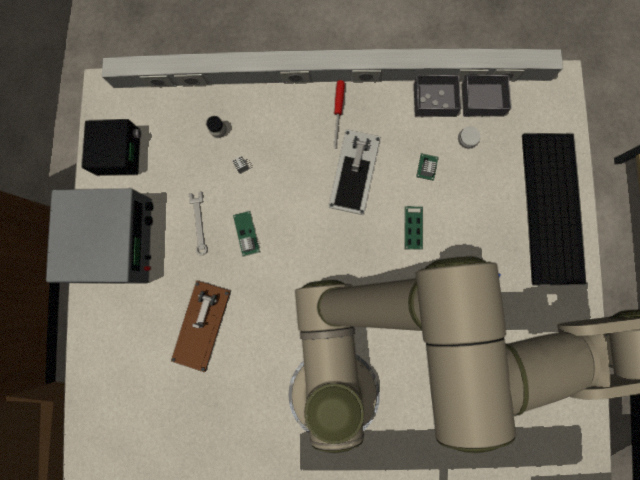

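The aluminium holder is at top (354,182) / scene (234,279). The long board with the heat sink is at top (247,233), with the sink at about (249,242). The other candidates are the blue and brown look-alikes. Next I'll measure the real ones.

```bash
cat > h.py <<'E'
import numpy as np,cv2
from workcell import bot
def cam(n):
    c=bot.camera_params(n);R=cv2.Rodrigues(c['rvec'])[0];return c['camera_matrix'],c['dist_coeffs'],R,np.array(c['tvec']).ravel()
def ray(n,uv):
    K,D,R,t=cam(n);q=cv2.undistortPoints(np.array(uv,float).reshape(-1,1,2),K,D).reshape(-1,2)
    d=np.c_[q,np.ones(len(q))]@R; return -R.T@t,d
def atz(n,uv,z):
    o,d=ray(n,uv); return o+d*((z-o[2])/d[:,2])[:,None]
def atd(n,uv,dep):
    o,d=ray(n,uv); return o+d*np.asarray(dep).reshape(-1,1)
def proj(n,P):
    c=bot.camera_params(n);return cv2.projectPoints(np.array(P,float).reshape(-1,3),c['rvec'],c['tvec'],c['camera_matrix'],c['dist_coeffs'])[0].reshape(-1,2)
def cloud(n,dep):
    v,u=np.mgrid[0:480,0:640];P=atd(n,np.c_[u.ravel(),v.ravel()],dep.ravel()).reshape(480,640,3);P[dep==0]=np.nan;return P
def tri(uvs,uvt):
    o1,d1=ray('scene',[uvs]);o2,d2=ray('top',[uvt]);d1=d1[0];d2=d2[0]
    s=np.linalg.lstsq(np.c_[d1,-d2],o2-o1,rcond=None)[0];a=o1+d1*s[0];b=o2+d2*s[1];return (a+b)/2,np.linalg.norm(a-b)
E
python3 - <<'E'
from h import *
np.set_printoptions(precision=4,suppress=True)
def crop(n,p,u0,v0,w,h,s,f):
    cv2.imwrite(f,cv2.resize(p[v0:v0+h,u0:u0+w],None,fx=s,fy=s,interpolation=cv2.INTER_CUBIC))
pt,dt=bot.read_camera('top');ps,ds=bot.read_camera('scene')
np.savez('d0.npz',pt=pt,dt=dt,ps=ps,ds=ds)
crop('top',pt,320,120,75,100,6,'pics/t_hold.png');crop('top',pt,220,200,60,70,8,'pics/t_board.png')
crop('scene',ps,155,235,135,100,5,'pics/s_hold.png');crop('scene',ps,360,270,60,80,7,'pics/s_board.png')
for n in['top','scene']:
    for k in['holder','clip_tab','board_grip']:
        print(n,k,[(round(r['score'],2),np.round(r['at'],1)) for r in bot.landmark_of(n,k)])
    for k in['holder','board_grip']:
        for r in bot.trace(n,k):
            m=r['region'];P=cloud(n,dt if n=='top' else ds)[m];P=P[~np.isnan(P[:,0])]
            print(n,k,round(r['score'],2),r['at'],m.sum(),'zpct',np.percentile(P[:,2],[2,50,98]))
            rect=cv2.minAreaRect(P[:,:2].astype(np.float32)*1000);print(rect)
Pt=cloud('top',dt)
print('bench z',Pt[220:230,290:300,2].mean())
E
```

```text
top holder [(0.97, array([351. , 184.4])), (0.62, array([198.6, 337.9])), (0.24, array([247.4, 242.1]))]
top clip_tab [(0.72, array([357.1, 164.9])), (0.63, array([195.1, 320.6]))]
top board_grip [(0.57, array([249.3, 243.8]))]
top holder 0.91 [353.5, 171.7] 2766 zpct [0.0058 0.0118 0.0369]
((608.7515869140625, -66.69916534423828), (100.98993682861328, 237.045654296875), 76.84172058105469)
top holder 0.85 [195.7, 326.4] 3043 zpct [0.0066 0.0125 0.0376]
((182.56884765625, 359.694091796875), (100.21768188476562, 230.35044860839844), 73.34437561035156)
top board_grip 0.56 [248.2, 233.4] 762 zpct [-0.0009  0.0053  0.0501]
((433.1671142578125, 238.6961212158203), (120.31066131591797, 52.56879425048828), 14.585443496704102)
scene holder [(0.75, array([234.9, 280.7])), (0.67, array([256. , 127.1])), (0.56, array([517.1, 257.1]))]
scene clip_tab [(0.81, array([508.6, 252.5])), (0.69, array([220.3, 278.1])), (0.61, array([240.5, 117.5]))]
scene board_grip [(0.59, array([397.8, 295.5]))]
scene holder 0.94 [241.2, 130.8] 2701 zpct [0.002  0.012  0.0381]
((232.89450073242188, -366.2235412597656), (127.32923126220703, 234.36668395996094), 61.24020767211914)
scene holder 0.67 [503.1, 265.8] 4323 zpct [0.0021 0.0117 0.0389]
((178.29234313964844, 359.6351318359375), (107.66053009033203, 245.7098388671875), 72.8077163696289)
scene holder 0.65 [218.1, 287.0] 4697 zpct [0.006  0.012  0.0379]
((605.0921630859375, -67.99610900878906), (111.24544525146484, 233.29345703125), 75.97039794921875)
scene board_grip 0.72 [394.4, 309.3] 1457 zpct [-0.0004  0.0049  0.0496]
((426.5434265136719, 235.70608520507812), (146.86166381835938, 50.53144836425781), 14.4107666015625)
bench z nan
```

View pics/t_hold.png

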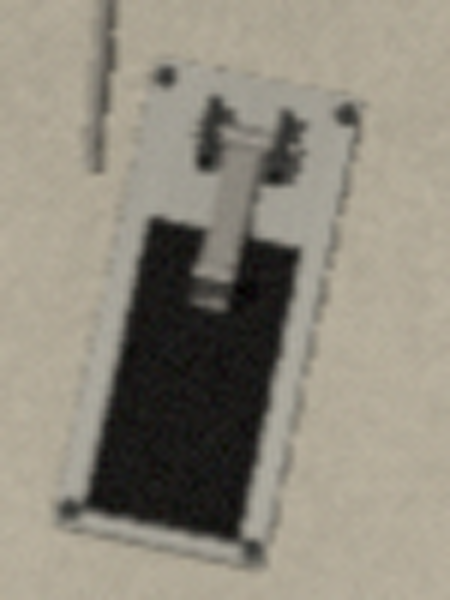

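View pics/t_board.png

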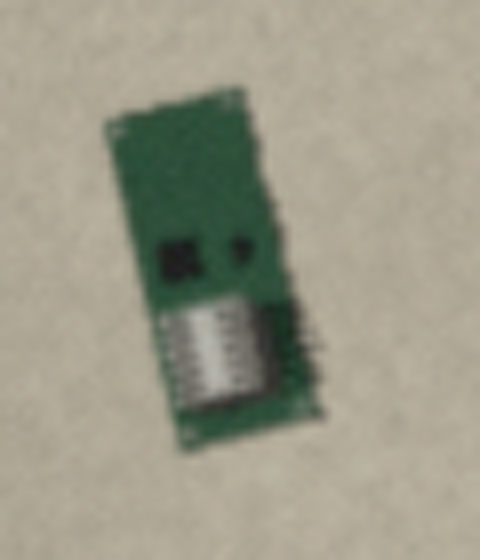

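View pics/s_hold.png

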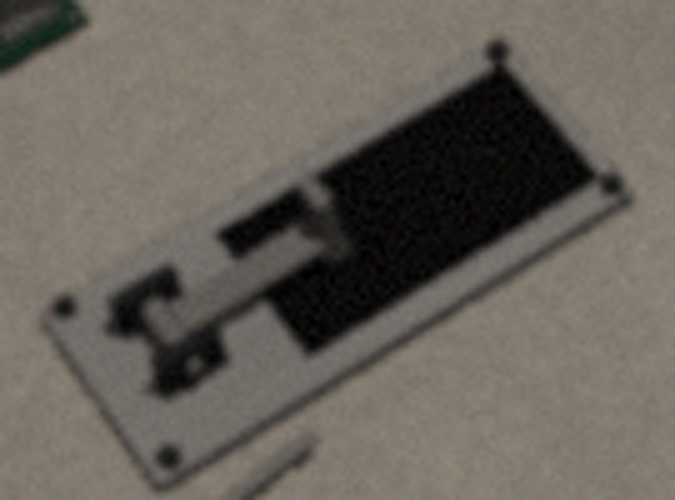

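View pics/s_board.png

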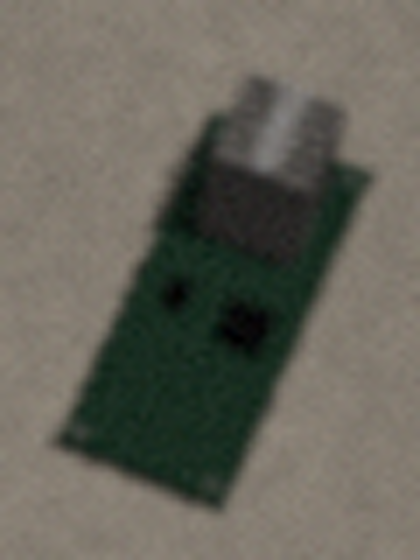

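```bash
python3 - <<'E'
from h import *
np.set_printoptions(precision=4,suppress=True)
def cr(pts,s,u0,v0): return (np.array(pts,float)+.5)/s-.5+[u0,v0]
M=np.array([[-.072,.037],[-.072,-.037],[.072,-.037],[.072,.037]]) 
def fit(L,W):  # L local xy, W world xy
    a=L-L.mean(0);b=W-W.mean(0);th=np.arctan2((a[:,0]*b[:,1]-a[:,1]*b[:,0]).sum(),(a*b).sum())
    R=np.array([[np.cos(th),-np.sin(th)],[np.sin(th),np.cos(th)]]);t=W.mean(0)-R@L.mean(0)
    return np.degrees(th),t,(W-(L@R.T+t))*1000
B=np.array([[.095,.025],[.095,-.025],[-.025,-.025],[-.025,.025]])
# top: +y left
W=atz('top',cr([[88,508],[240,538],[300,247],[150,217]],6,320,120),.012)[:,:2];print('hold top',*fit(M,W))
# scene
W=atz('scene',cr([[500,65],[596,180],[310,353],[220,236]],5,155,235),.012)[:,:2];print('hold scn',*fit(M[[1,0,3,2]],W) );print('alt',*fit(M,W))
W=atz('top',cr([[107,122],[240,88],[322,415],[183,450]],8,220,200),.004)[:,:2];print('brd top',*fit(B,W))
W=atz('scene',cr([[222,508],[55,442],[215,112],[373,175]],7,360,270),.004)[:,:2];print('brd scn',*fit(B,W))
d=np.load('d0.npz')
for n,k in[('top','dt'),('scene','ds')]:
    P=cloud(n,d[k]);m=(P[...,2]>.04)&(P[...,2]<.056)
    for c in [(.37,.225),(.59,-.07)]:
        q=P[m&(np.hypot(P[...,0]-c[0],P[...,1]-c[1])<.07)];print(n,c,len(q),q.min(0) if len(q) else 0,q.max(0) if len(q) else 0)
    m=np.isfinite(P[...,2])&(abs(P[...,2])<.008)&(np.hypot(P[...,0]-.5,P[...,1]-.1)<.05);print('bench',np.median(P[m][:,2]))
print(tri((397.8,295.5),(249.3,243.8)),tri((220.3,278.1),(357.1,164.9)))
E
```

```text
hold top -12.536469383165 [ 0.5732 -0.0587] [[ 0.7583 -1.4626]
 [ 1.8701  1.0278]
 [-1.03    1.4403]
 [-1.5985 -1.0055]]
hold scn -13.036507846137754 [ 0.5737 -0.0577] [[ 1.5199 -0.0285]
 [ 2.2348 -0.9199]
 [-2.6195 -1.4065]
 [-1.1352  2.355 ]]
alt -12.951038798626639 [ 0.5737 -0.0577] [[-15.0945 -72.029 ]
 [ 18.8974  71.2899]
 [ 13.9949  70.594 ]
 [-17.7979 -69.8548]]
brd top 14.07983054193166 [0.4015 0.2288] [[-0.2457 -0.9357]
 [-1.0166  0.7846]
 [ 0.375   0.1897]
 [ 0.8872 -0.0386]]
brd scn 13.823434221342685 [0.4032 0.2301] [[-0.5722 -0.2644]
 [ 0.4718  0.0397]
 [-0.036   0.1396]
 [ 0.1364  0.0851]]
top (0.37, 0.225) 103 [0.3838 0.2126 0.0413] [0.419  0.2464 0.053 ]
top (0.59, -0.07) 13 [ 0.6047 -0.0714  0.0403] [ 0.6133 -0.0604  0.0559]
bench -0.0001337161664397568
scene (0.37, 0.225) 233 [0.3836 0.2129 0.0404] [0.4217 0.2491 0.053 ]
scene (0.59, -0.07) 25 [ 0.609  -0.0736  0.0406] [ 0.6175 -0.0574  0.0556]
bench 0.00026498460319368533
(array([0.4028, 0.2275, 0.0167]), np.float64(0.003809214085426123)) (array([ 0.6119, -0.0683,  0.0399]), np.float64(0.010129166248831799))
```

The two cameras agree:
- **Holder:** origin about (0.5735, -0.058), yaw about -12.8°. That puts the tab at (0.611, -0.066, 0.043), which matches the depth data.
- **Board grip:** about (0.402, 0.2295), yaw about 13.9°.

With tool yaw -102.8°, tool z runs along holder +x and tool x along holder -y.

```bash
cat > d.py <<'E'
import sys
from h import *
def delta(x,y,z,yaw):
    o=bot.get_obs();p=np.array(o['ee_pos']);w=o['tcp_rot'][2]
    from scipy.spatial.transform import Rotation as Ro
    R=Ro.from_euler('xyz',o['tcp_rot'],degrees=True).as_matrix()
    print('t',round(o['time_s'],2),'pos',p.round(4),'rot',np.round(o['tcp_rot'],2),'gap',round(o['finger_gap'],4),'F',np.round(o['force'],1))
    dw=(yaw-w+180)%360-180
    Rt=Ro.from_euler('xyz',[-90,0,yaw],degrees=True).as_matrix()
    d=np.array([x,y,z])-p
    print('now-axes',(R.T@d).round(4),'target-axes',(Rt.T@d).round(4),'turn rad',round(-np.radians(dw),4))
HY=np.radians(-12.8);HO=np.array([.5735,-.058])
def hold(x,y,z): c,s=np.cos(HY),np.sin(HY);return (HO[0]+c*x-s*y,HO[1]+s*x+c*y,z)
E
python3 -m crank '[[-1,0,0,0,0.13],[-1,0,0,0,0.13],[-1,0,0,0,0.13],[-1,0,0,0,0.13],[-1,-0.035,0.006,0.021,0],[-1,-0.035,0.006,0.021,0],[-1,-0.035,0.006,0.021,0],[-1,-0.035,0.006,0.021,0],[-1,-0.035,0.006,0.021,0],[-1,-0.035,0.006,0.021,0]]' 40
python3 -c "
from d import *
delta(*hold(.038,0,.12),-102.8)"
```

```text
time_s: 2.1
ee_pos: [0.3375, -0.3504, 0.194]
tcp_rot: [-89.9, -0.2, -104.5]
force: [1.0, -0.3, -0.8]
finger_gap: 0.0854
t 2.1 pos [ 0.3375 -0.3504  0.194 ] rot [ -89.92   -0.19 -104.45] gap 0.0854 F [ 1.  -0.3 -0.8]
now-axes [-0.3434  0.0731  0.1934] target-axes [-0.3374  0.074   0.2033] turn rad -0.0288
```

```bash
python3 -m crank '[[-1,-0.037,0.008,0.021,-0.029],[-1,-0.037,0.008,0.022,0],[-1,-0.037,0.008,0.022,0],[-1,-0.037,0.008,0.022,0],[-1,-0.037,0.008,0.022,0],[-1,-0.037,0.008,0.022,0],[-1,-0.037,0.008,0.022,0],[-1,-0.037,0.008,0.022,0],[-1,-0.037,0.008,0.022,0],[-1,0,0,0,0]]'
python3 -c "
from d import *
delta(*hold(.038,0,.12),-102.8)"
```

```text
time_s: 3.1
ee_pos: [0.6164, -0.0535, 0.1181]
tcp_rot: [-89.7, -0.3, -102.5]
force: [-0.7, -0.2, -0.2]
finger_gap: 0.0853
t 3.1 pos [ 0.6164 -0.0535  0.1181] rot [ -89.74   -0.29 -102.5 ] gap 0.0853 F [-0.7 -0.2 -0.2]
now-axes [ 0.0138 -0.0019 -0.0029] target-axes [ 0.0139 -0.0019 -0.0028] turn rad 0.0053
```

```bash
python3 -m crank '[[-1,0.007,0,-0.002,0.005],[-1,0.007,0,-0.001,0],[-1,0,0.02,0,0],[-1,0,0.02,0,0],[-1,0,0.02,0,0],[-1,0,0.015,0,0],[-1,0,0.01,0,0],[-1,0,0.004,0,0],[-1,0,0,0,0],[-1,0,0,0,0]]'
mkdir -p pics; python3 - <<'E'
from d import *
delta(*hold(.038,0,.028),-102.8)
p,d=bot.read_camera('scene');cv2.imwrite('pics/s1.png',cv2.resize(p[170:340,150:330],None,fx=4,fy=3.5,interpolation=2)[:595])
E
```

```text
time_s: 4.1
ee_pos: [0.6069, -0.0797, 0.0308]
tcp_rot: [-89.4, -0.4, -103.5]
force: [-0.9, 1.1, 0.4]
finger_gap: 0.0855
t 4.1 pos [ 0.6069 -0.0797  0.0308] rot [ -89.4    -0.41 -103.48] gap 0.0855 F [-0.9  1.1  0.4]
now-axes [-0.0137  0.0027  0.0004] target-axes [-0.0137  0.0028  0.0006] turn rad -0.0118
```

View pics/s1.png

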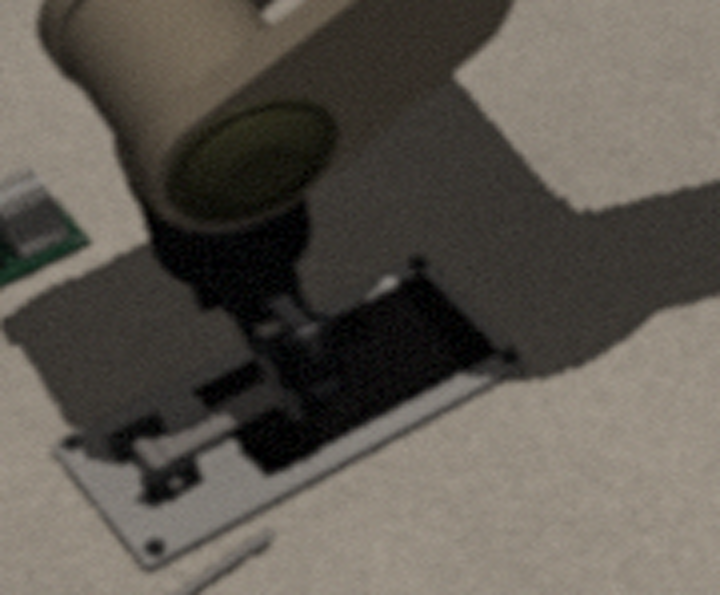

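The gripper sits about 14 mm towards holder -y (the arm swung past the target). I'll correct that before closing.

```bash
python3 -m crank '[[-1,-0.004,0.001,0,-0.01],[-1,-0.004,0.001,0,0],[-1,-0.003,0,0,0],[-1,0,0,0,0],[-1,0,0,0,0],[-1,0,0,0,0],[-1,0,0,0,0],[-1,0,0,0,0],[-1,0,0,0,0],[-1,0,0,0,0]]'
python3 -c "
from d import *
delta(*hold(.038,0,.028),-102.8)"
```

```text
time_s: 5.15
ee_pos: [0.6105, -0.0677, 0.0303]
tcp_rot: [-89.2, -0.4, -102.8]
force: [-0.4, -0.1, 1.0]
finger_gap: 0.0857
t 5.15 pos [ 0.6105 -0.0677  0.0303] rot [ -89.23   -0.43 -102.79] gap 0.0857 F [-0.4 -0.1  1. ]
now-axes [-0.0012  0.0023 -0.0003] target-axes [-0.0012  0.0023 -0.0003] turn rad 0.0002
```

```bash
python3 -m crank '[[1,-0.001,0.002,0,0],[1,0,0,0,0],[1,0,0,0,0],[1,0,0,0,0],[1,0,0,0,0],[1,0,0,0,0],[1,0,0,0,0],[1,0,0,0,0],[1,0,0,0,0],[1,0,0,0,0]]' 40
python3 -c "
from d import *
delta(*hold(.038,0,.028),-102.8)"
```

```text
time_s: 6.15
ee_pos: [0.6109, -0.0653, 0.028]
tcp_rot: [-89.2, -0.3, -102.9]
force: [0.4, 0.7, -0.2]
finger_gap: 0.0171
t 6.15 pos [ 0.6109 -0.0653  0.028 ] rot [ -89.24   -0.27 -102.85] gap 0.0171 F [ 0.4  0.7 -0.2]
now-axes [ 0.0011  0.     -0.0001] target-axes [ 0.0011  0.     -0.0001] turn rad -0.0009
```

```bash
python3 -m crank '[[1,0,-0.0074,0.0025,0],[1,0,-0.0071,0.0031,0],[1,0,-0.0067,0.0039,0],[1,0,-0.0064,0.0046,0],[1,0,-0.0058,0.0051,0],[1,0,0,0,0],[1,0,0,0,0],[1,0,0,0,0],[1,0,0,0,0],[1,0,0,0,0]]'
python3 - <<'E'
from d import *
delta(*hold(.038,0,.028),-102.8)
p,d=bot.read_camera('scene');cv2.imwrite('pics/s2.png',cv2.resize(p[170:340,150:330],None,fx=4,fy=3.5,interpolation=2)[:595])
E
```

```text
time_s: 7.15
ee_pos: [0.6282, -0.0693, 0.0615]
tcp_rot: [-89.8, -0.2, -102.9]
force: [0.1, -0.2, -5.0]
finger_gap: 0.0172
t 7.15 pos [ 0.6282 -0.0693  0.0615] rot [ -89.78   -0.25 -102.87] gap 0.0172 F [ 0.1 -0.2 -5. ]
now-axes [ 0.001   0.0334 -0.018 ] target-axes [ 0.0011  0.0335 -0.0179] turn rad -0.0012
```

View pics/s2.png

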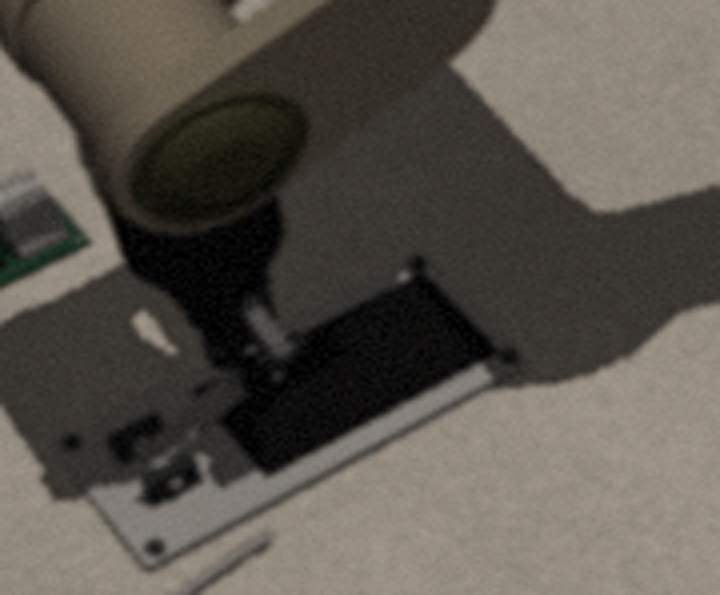

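The clip is rising with the fingers and is now at about 0.5 rad. I'll take it to 0.8.

```bash
python3 -m crank '[[1,0,-0.0053,0.0055,0],[1,0,-0.0048,0.0063,0],[1,0,-0.0041,0.0066,0],[1,0,0,0,0],[1,0,0,0,0],[1,0,0,0,0],[0.3,0,0,0,0],[0.3,0,0,0,0],[0.3,0,0,0,0],[0.3,0,0,0,0]]'
python3 - <<'E'
from d import *
delta(*hold(.038,0,.028),-102.8)
E
```

```text
time_s: 8.2
ee_pos: [0.6494, -0.0742, 0.0798]
tcp_rot: [-89.4, -0.3, -102.8]
force: [0.4, -1.1, -0.3]
finger_gap: 0.0298
t 8.2 pos [ 0.6494 -0.0742  0.0798] rot [ -89.4    -0.3  -102.83] gap 0.0298 F [ 0.4 -1.1 -0.3]
now-axes [ 0.0008  0.0514 -0.0401] target-axes [ 0.001   0.0518 -0.0396] turn rad -0.0005
```

```bash
python3 -m crank '[[0,0,-0.03,0,0],[0,0,-0.03,0,0],[0,0,-0.03,0,0],[-0.5,0,-0.02,0,-0.12],[-1,0,0,0,-0.12],[-1,0,0,0,-0.12],[-1,0,0,0,-0.1],[-1,-0.02,0,-0.01,0],[-1,-0.034,0,-0.016,0],[-1,-0.034,0,-0.016,0]]'
python3 - <<'E'
from d import *
delta(.402,.2295,.15,-76.1)
p,d=bot.read_camera('scene');cv2.imwrite('pics/s3.png',p)
E
```

```text
time_s: 9.2
ee_pos: [0.5877, -0.0006, 0.1955]
tcp_rot: [-89.0, -0.9, -75.6]
force: [0.2, 0.6, 1.3]
finger_gap: 0.0855
t 9.2 pos [ 0.5877 -0.0006  0.1955] rot [-89.    -0.92 -75.6 ] gap 0.0855 F [0.2 0.6 1.3]
now-axes [-0.2698  0.039  -0.1233] target-axes [-0.268   0.0455 -0.125 ] turn rad 0.0088
```

View pics/s3.png

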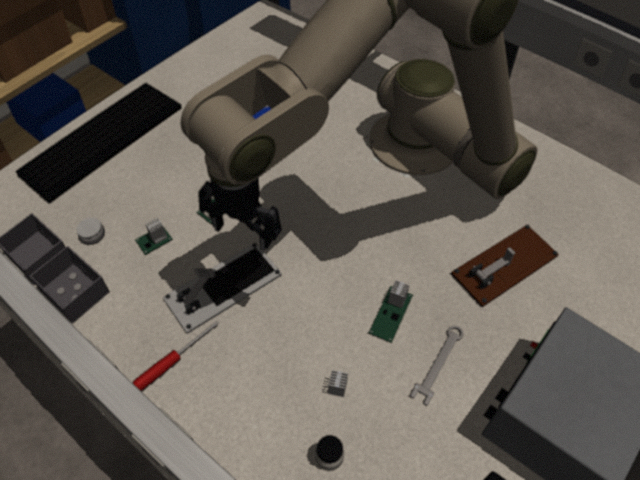

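```bash
python3 -m crank '[[-1,-0.036,0.005,-0.017,0.008],[-1,-0.036,0.005,-0.017,0],[-1,-0.036,0.005,-0.017,0],[-1,-0.036,0.005,-0.017,0],[-1,-0.036,0.005,-0.017,0],[-1,-0.034,0.005,-0.015,0],[-1,-0.02,0.005,-0.008,0],[-1,-0.01,0,-0.004,0],[-1,0,0,0,0],[-1,0,0,0,0]]'
python3 -m crank '[[-1,0,0,0,0],[-1,0,0,0,0],[-1,0,0,0,0],[-1,0,0,0,0],[-1,0,0,0,0],[-1,0,0,0,0],[-1,0,0,0,0],[-1,0,0,0,0],[-1,0,0,0,0],[-1,0,0,0,0]]'
python3 - <<'E'
from d import *
delta(.402,.2295,.10,-76.1)
p,d=bot.read_camera('scene');cv2.imwrite('pics/s4.png',cv2.resize(p[80:380,150:450],None,fx=2,fy=2,interpolation=2))
E
```

```text
time_s: 10.25
ee_pos: [0.4126, 0.2199, 0.1578]
tcp_rot: [-88.3, -0.9, -75.8]
force: [0.3, 0.2, -0.5]
finger_gap: 0.0857
time_s: 11.25
ee_pos: [0.4154, 0.2175, 0.1583]
tcp_rot: [-88.2, -1.0, -76.0]
force: [-1.0, 1.0, -0.3]
finger_gap: 0.0852
t 11.25 pos [0.4154 0.2175 0.1583] rot [-88.21  -0.96 -76.04] gap 0.0852 F [-1.   1.  -0.3]
now-axes [-0.0159  0.0576 -0.0119] target-axes [-0.0149  0.0583 -0.0101] turn rad 0.001
```

View pics/s4.png

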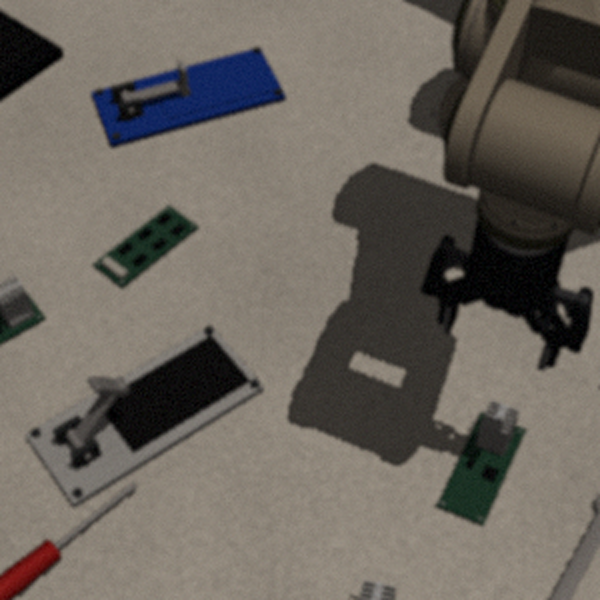

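The clip is clearly up: the arm slopes up at (100,410) in the crop and the mat is free. Now descending over the heat sink.

```bash
python3 -m crank '[[-1,-0.006,0.01,-0.004,0],[-1,-0.006,0.015,-0.004,0],[-1,-0.003,0.02,-0.003,0],[-1,0,0.02,0,0],[-1,0,0.02,0,0],[-1,0,0.015,0,0],[-1,0,0.01,0,0],[-1,0,0,0,0],[-1,0,0,0,0],[-1,0,0,0,0]]'
python3 - <<'E'
from d import *
delta(.402,.2295,.010,-76.1)
E
```

```text
time_s: 12.3
ee_pos: [0.4063, 0.2296, 0.0456]
tcp_rot: [-87.9, -1.0, -76.0]
force: [-0.1, -0.1, -0.6]
finger_gap: 0.0853
t 12.3 pos [0.4063 0.2296 0.0456] rot [-87.9   -0.96 -76.02] gap 0.0853 F [-0.1 -0.1 -0.6]
now-axes [-0.0016  0.0354 -0.0055] target-axes [-0.001   0.0356 -0.0042] turn rad 0.0014
```

```bash
python3 -m crank '[[-1,-0.001,0.012,-0.002,0],[-1,0,0.012,-0.002,0],[-1,0,0.007,-0.001,0],[-1,0,0.003,0,0],[-1,0,0.001,0,0],[-1,0,0,0,0],[-1,0,0,0,0],[-1,0,0,0,0],[-1,0,0,0,0],[-1,0,0,0,0]]'
python3 - <<'E'
from d import *
delta(.402,.2295,.010,-76.1)
p,d=bot.read_camera('scene');cv2.imwrite('pics/s5.png',cv2.resize(p[200:350,320:470],None,fx=4,fy=4,interpolation=2))
E
```

```text
time_s: 13.3
ee_pos: [0.4056, 0.23, 0.0138]
tcp_rot: [-87.3, -0.9, -76.0]
force: [0.4, 0.0, 0.5]
finger_gap: 0.0855
t 13.3 pos [0.4056 0.23   0.0138] rot [-87.32  -0.94 -76.02] gap 0.0855 F [0.4 0.  0.5]
now-axes [-0.0004  0.0036 -0.0038] target-axes [-0.0004  0.0038 -0.0036] turn rad 0.0014
```

View pics/s5.png

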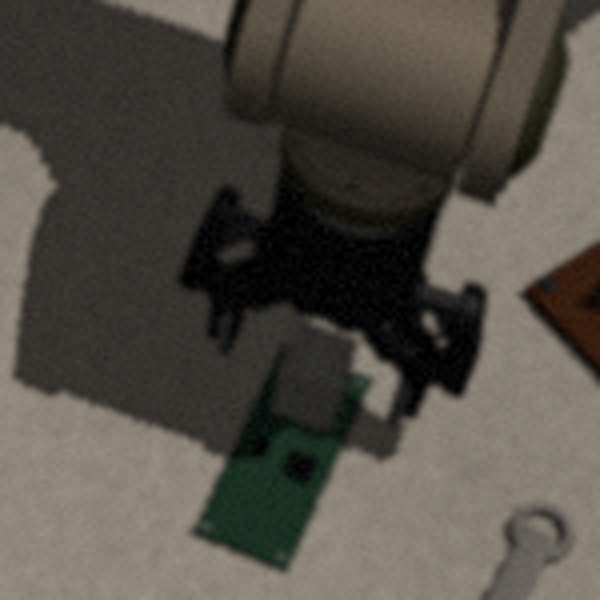

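```bash
python3 -m crank '[[-1,0,0.001,-0.002,0],[-1,0,0.001,-0.001,0],[1,0,0,0,0],[1,0,0,0,0],[1,0,0,0,0],[1,0,0,0,0],[1,0,0,0,0],[1,0,0,0,0],[1,0,0,0,0],[1,0,0,0,0]]' 70
python3 - <<'E'
from d import *
delta(.402,.2295,.010,-76.1)
E
```

```text
time_s: 14.35
ee_pos: [0.4025, 0.2293, 0.0118]
tcp_rot: [-87.3, -0.9, -76.0]
force: [0.4, -0.6, 1.1]
finger_gap: 0.029
t 14.35 pos [0.4025 0.2293 0.0118] rot [-87.31  -0.94 -76.02] gap 0.029 F [ 0.4 -0.6  1.1]
now-axes [-0.0004  0.0017 -0.0005] target-axes [-0.0004  0.0018 -0.0005] turn rad 0.0014
```

```bash
python3 -m crank '[[1,0,-0.01,0,0],[1,0,-0.02,0,0],[1,0,-0.02,0,0],[1,0,-0.01,0,0.05],[1,0,0,0,0.1],[1,0,0,0,0.1],[1,0,0,0,0.1],[1,0,0,0,0.08],[1,0,0,0,0],[1,0,0,0,0]]'
python3 - <<'E'
from d import *
delta(*hold(-.115,0,.06),-102.8)
p,d=bot.read_camera('scene');cv2.imwrite('pics/s6.png',cv2.resize(p[180:350,300:470],None,fx=3.5,fy=3.5,interpolation=2))
E
```

```text
time_s: 15.35
ee_pos: [0.3987, 0.2294, 0.0793]
tcp_rot: [-87.1, 0.3, -101.4]
force: [-0.1, -0.1, -0.6]
finger_gap: 0.0293
t 15.35 pos [0.3987 0.2294 0.0793] rot [ -87.09    0.34 -101.44] gap 0.0293 F [-0.1 -0.1 -0.6]
now-axes [0.2444 0.0235 0.1123] target-axes [0.2416 0.0193 0.1191] turn rad 0.0237
```

View pics/s6.png

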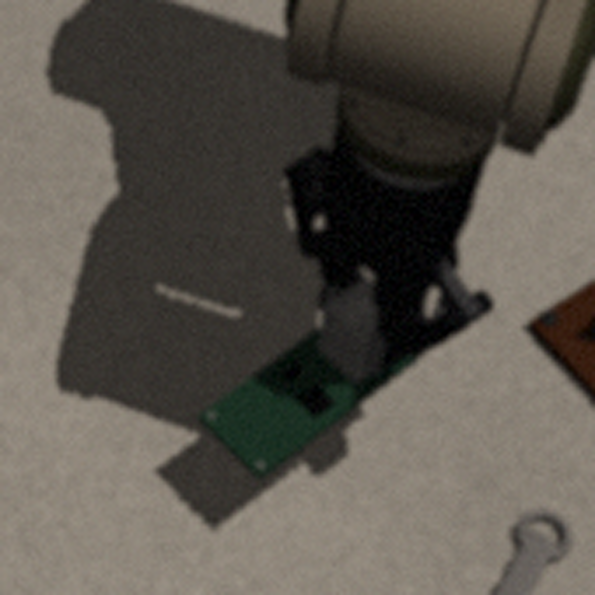

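```bash
python3 -m crank '[[1,0.015,0,0.007,0.024],[1,0.03,0,0.014,0],[1,0.035,0,0.017,0],[1,0.035,0,0.017,0],[1,0.035,0,0.017,0],[1,0.03,0,0.014,0],[1,0.02,0,0.01,0],[1,0.01,0,0.005,0],[1,0,0,0,0],[1,0,0,0,0]]'
python3 -m crank '[[1,0,0,0,0],[1,0,0,0,0],[1,0,0,0,0],[1,0,0,0,0],[1,0,0,0,0],[1,0,0,0,0],[1,0,0,0,0],[1,0,0,0,0],[1,0,0,0,0],[1,0,0,0,0]]'
python3 - <<'E'
from d import *
delta(*hold(-.115,0,.032),-102.8)
E
```

```text
time_s: 16.4
ee_pos: [0.454, -0.0049, 0.0841]
tcp_rot: [-87.0, 0.4, -101.9]
force: [-0.0, -0.1, -1.3]
finger_gap: 0.0294
time_s: 17.4
ee_pos: [0.4529, -0.0012, 0.0841]
tcp_rot: [-87.1, 0.4, -101.5]
force: [-0.1, -0.2, -0.9]
finger_gap: 0.0294
t 17.4 pos [ 0.4529 -0.0012  0.0841] rot [ -87.08    0.43 -101.55] gap 0.0294 F [-0.1 -0.2 -0.9]
now-axes [0.0294 0.0525 0.0119] target-axes [0.0286 0.0521 0.0151] turn rad 0.0219
```

```bash
python3 -m crank '[[1,0.008,0.005,0.003,0.011],[1,0.008,0.01,0.004,0.011],[1,0.008,0.01,0.003,0],[1,0.005,0.008,0.002,0],[1,0,0.003,0,0],[1,0,0,0,0],[1,0,0,0,0],[1,0,0,0,0],[1,0,0,0,0],[1,0,0,0,0]]'
python3 - <<'E'
from d import *
delta(*hold(-.115,0,.032),-102.8)
p,d=bot.read_camera('scene');cv2.imwrite('pics/s7.png',cv2.resize(p[150:350,140:340],None,fx=3,fy=3,interpolation=2))
E
```

```text
time_s: 18.4
ee_pos: [0.4609, -0.0353, 0.0449]
tcp_rot: [-87.1, 0.5, -103.0]
force: [0.9, -0.4, -0.7]
finger_gap: 0.0289
t 18.4 pos [ 0.4609 -0.0353  0.0449] rot [ -87.13    0.51 -102.96] gap 0.0289 F [ 0.9 -0.4 -0.7]
now-axes [-0.0027  0.0129 -0.0008] target-axes [-0.0029  0.0129 -0.0002] turn rad -0.0027
```

View pics/s7.png

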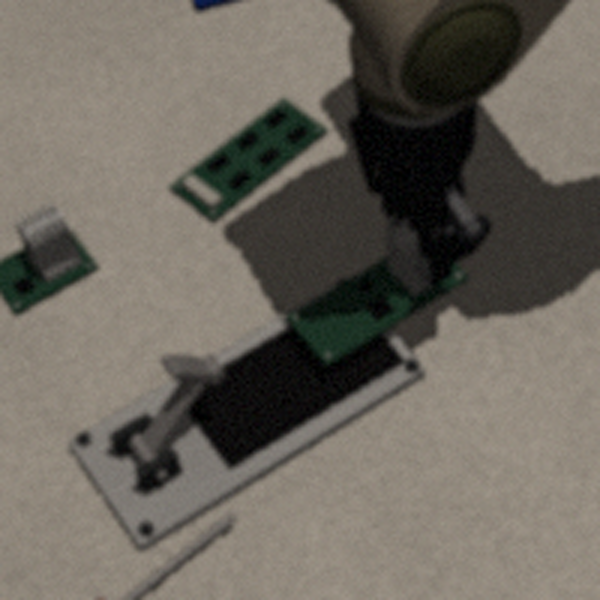

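```bash
python3 -m crank '[[1,-0.002,0.006,0,0],[1,-0.001,0.006,0,-0.003],[1,0,0.002,0.004,0],[1,0,0.0005,0.01,0],[1,0,0.001,0.015,0],[1,0,0.001,0.015,0],[1,0,0.001,0.012,0],[1,0,0.0005,0.006,0],[1,0,0,0,0],[1,0,0,0,0]]'
python3 - <<'E'
from d import *
delta(*hold(-.035,0,.0245),-102.8)
p,d=bot.read_camera('scene');cv2.imwrite('pics/s8.png',cv2.resize(p[150:350,140:340],None,fx=3,fy=3,interpolation=2))
p,d=bot.read_camera('top');cv2.imwrite('pics/t8.png',cv2.resize(p[120:220,310:410],None,fx=6,fy=6,interpolation=2))
E
```

```text
time_s: 19.45
ee_pos: [0.5285, -0.047, 0.0282]
tcp_rot: [-87.1, 0.5, -102.8]
force: [-0.1, -0.3, -1.1]
finger_gap: 0.0296
t 19.45 pos [ 0.5285 -0.047   0.0282] rot [ -87.1     0.5  -102.76] gap 0.0296 F [-0.1 -0.3 -1.1]
now-axes [0.0008 0.0043 0.0111] target-axes [0.0007 0.0037 0.0113] turn rad 0.0008
```

View pics/s8.png

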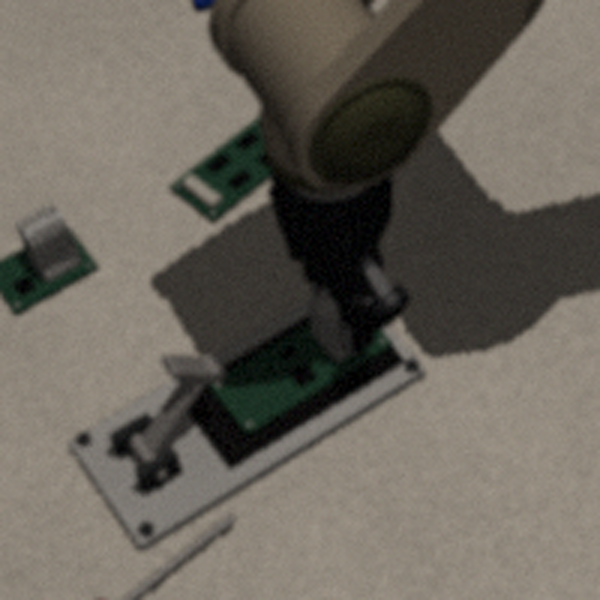

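View pics/t8.png

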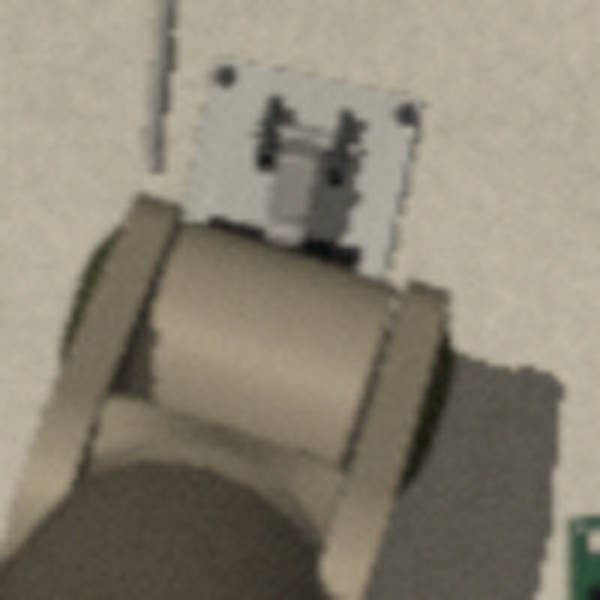

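```bash
python3 -m crank '[[1,0.0003,0,0.004,0],[1,0,0,0.004,0],[1,0,0,0.002,0],[1,0,0.0015,0,0],[1,0,0.0015,0,0],[1,0,0.001,0,0],[1,0,0,0,0],[1,0,0,0,0],[1,0,0,0,0],[1,0,0,0,0]]'
python3 - <<'E'
from d import *
delta(*hold(-.035,0,.0245),-102.8)
p,d=bot.read_camera('scene');cv2.imwrite('pics/s9.png',cv2.resize(p[230:330,165:300],None,fx=5.5,fy=5.5,interpolation=2))
np.savez('d9.npz',p=p,d=d)
E
```

```text
time_s: 20.55
ee_pos: [0.5381, -0.0494, 0.0247]
tcp_rot: [-87.1, 0.5, -102.8]
force: [0.7, -0.5, -0.1]
finger_gap: 0.0293
t 20.55 pos [ 0.5381 -0.0494  0.0247] rot [ -87.14    0.5  -102.76] gap 0.0293 F [ 0.7 -0.5 -0.1]
now-axes [0.0006 0.0002 0.0015] target-axes [0.0006 0.0002 0.0015] turn rad 0.0008
```

View pics/s9.png

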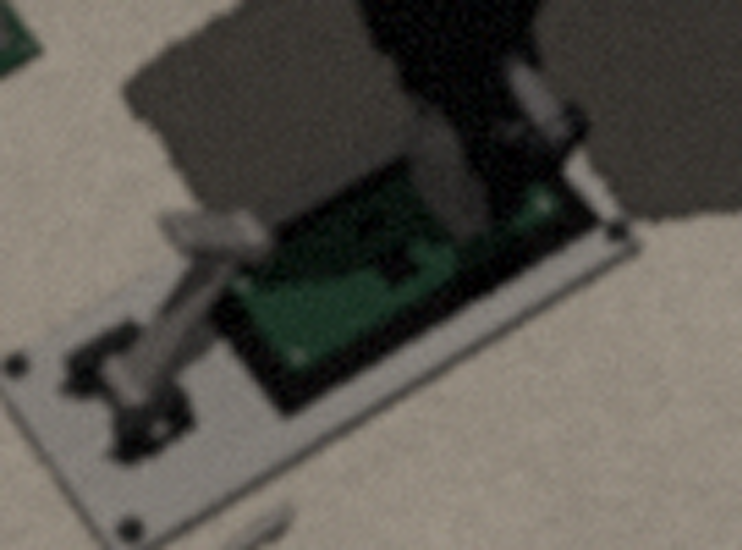

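```bash
python3 - <<'E'
from d import *
def cr(pts,s,u0,v0): return (np.array(pts,float)+.5)/s-.5+[u0,v0]
def loc(W): 
    c,s=np.cos(HY),np.sin(HY);q=W[:,:2]-HO;return np.c_[q@[c,s],q@[-s,c]]*1000
print('board corners',loc(atz('scene',cr([[298,372],[228,288],[562,205]],5.5,165,230),.017)))
print('mat corners',loc(atz('scene',cr([[290,415],[603,228]],5.5,165,230),.012)))
E
python3 -m crank '[[1,0,0.001,0.001,0],[1,0,0.001,0.0005,0],[1,0,0.0005,0,0],[1,0,0,0,0],[1,0,0,0,0],[-0.1,0,0,0,0],[-0.1,0,0,0,0],[-0.1,0,0,0,0],[-0.1,0,0,0,0],[-0.1,0,0,0,0]]'
python3 - <<'E'
from d import *
delta(*hold(-.035,0,.0245),-102.8)
E
```

```text
board corners [[ 57.66143976  24.93176918]
 [ 59.22772894 -21.96699697]
 [-61.39254204  23.59637495]]
mat corners [[ 68.70775625  35.70395288]
 [-69.38448475  38.72158086]]
time_s: 21.6
ee_pos: [0.5398, -0.0498, 0.0239]
tcp_rot: [-87.1, 0.5, -102.7]
force: [0.1, 0.6, -0.1]
finger_gap: 0.047
t 21.6 pos [ 0.5398 -0.0498  0.0239] rot [ -87.1     0.47 -102.73] gap 0.047 F [ 0.1  0.6 -0.1]
now-axes [ 0.0005 -0.0006 -0.0003] target-axes [ 0.0005 -0.0006 -0.0003] turn rad 0.0013
```

```bash
python3 -m crank '[[-0.1,0,-0.01,0,0],[-0.1,0,-0.02,0,0],[-0.1,0,-0.025,0,0],[-0.1,0,-0.025,0,0],[-0.1,0,-0.025,0,0],[-0.1,0,-0.015,0,0],[-0.1,0,-0.005,0,0],[-0.1,0,0,0,0],[-0.1,0,0,0,0],[-0.1,0,0,0,0]]'
python3 - <<'E'
from d import *
delta(*hold(.0765,0,.16),-102.8)
p,d=bot.read_camera('scene');cv2.imwrite('pics/s10.png',cv2.resize(p[230:330,165:300],None,fx=5.5,fy=5.5,interpolation=2))
P=cloud('scene',d);c,s=np.cos(HY),np.sin(HY);X=(P[...,0]-HO[0])*c+(P[...,1]-HO[1])*s;Y=-(P[...,0]-HO[0])*s+(P[...,1]-HO[1])*c
m=(P[...,2]>.06)&(P[...,2]<.12)&(X>.03)&(X<.12)&(abs(Y)<.012)
print(np.c_[X[m],Y[m],P[...,2][m]].round(3)[::3])
E
```

```text
time_s: 22.6
ee_pos: [0.5321, -0.0491, 0.1567]
tcp_rot: [-87.1, 0.5, -102.7]
force: [0.2, 0.5, 0.0]
finger_gap: 0.0472
t 22.6 pos [ 0.5321 -0.0491  0.1567] rot [ -87.11    0.46 -102.73] gap 0.0472 F [0.2 0.5 0. ]
now-axes [-0.0004  0.0027  0.1188] target-axes [-0.0005 -0.0033  0.1188] turn rad 0.0013
[[ 0.077 -0.009  0.101]
 [ 0.072 -0.007  0.098]
 [ 0.066 -0.008  0.092]
 [ 0.049 -0.01   0.074]
 [ 0.078 -0.007  0.101]
 [ 0.074 -0.002  0.104]
 [ 0.067 -0.005  0.094]
 [ 0.062 -0.003  0.091]
 [ 0.055 -0.006  0.081]
 [ 0.05  -0.003  0.079]
 [ 0.078 -0.002  0.103]
 [ 0.074  0.001  0.102]
 [ 0.067 -0.001  0.095]
 [ 0.061 -0.003  0.086]
 [ 0.055 -0.004  0.079]
 [ 0.049 -0.002  0.076]
 [ 0.079 -0.001  0.102]
 [ 0.075  0.002  0.102]
 [ 0.069  0.001  0.095]
 [ 0.063  0.002  0.09 ]
 [ 0.055 -0.004  0.076]
 [ 0.051  0.002  0.079]
 [ 0.08  -0.     0.1  ]
 [ 0.076  0.006  0.104]
 [ 0.07   0.005  0.098]
 [ 0.064  0.003  0.089]
 [ 0.058  0.002  0.082]
 [ 0.052  0.003  0.078]
 [ 0.08   0.003  0.101]
 [ 0.075  0.007  0.101]
 [ 0.068  0.003  0.09 ]
 [ 0.064  0.007  0.091]
 [ 0.058  0.007  0.084]
 [ 0.0
[... 326 characters left out ...]
95]
 [ 0.073  0.008  0.09 ]
 [ 0.068  0.01   0.087]
 [ 0.062  0.009  0.081]
 [ 0.055  0.005  0.07 ]
 [ 0.073 -0.008  0.066]
 [ 0.069 -0.002  0.069]
 [ 0.065  0.005  0.075]
 [ 0.058  0.007  0.071]
 [ 0.076 -0.007  0.067]
 [ 0.071 -0.003  0.068]
 [ 0.067  0.003  0.071]
 [ 0.062  0.005  0.068]
 [ 0.075 -0.006  0.063]
 [ 0.071 -0.     0.067]
 [ 0.067  0.007  0.073]
 [ 0.077 -0.006  0.062]
 [ 0.072  0.003  0.068]
 [ 0.067  0.005  0.066]
 [ 0.079 -0.003  0.064]
 [ 0.075  0.004  0.069]
 [ 0.07   0.007  0.069]
 [ 0.081 -0.003  0.062]
 [ 0.077  0.002  0.064]
 [ 0.072  0.006  0.065]
 [ 0.079  0.005  0.066]
 [ 0.073  0.006  0.063]
 [ 0.079  0.005  0.063]
 [ 0.074  0.008  0.062]
 [ 0.08   0.009  0.061]]
```

View pics/s10.png

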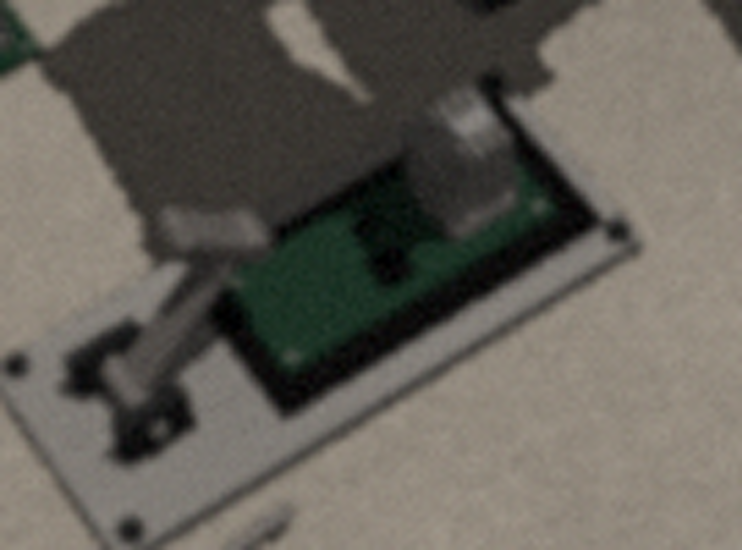

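The board lies flat and centred, square in the mat. The tab is now near holder x 71 mm, z 90 mm (about 0.77 rad). I'll go over it and pinch it again.

```bash
python3 -m crank '[[-0.1,0,0,0.01,0],[-0.1,0,0.001,0.02,0],[-0.1,0,0.001,0.02,0],[-0.1,0,0.001,0.02,0],[-0.1,0,0.001,0.02,0],[-0.1,0,0.001,0.014,0],[-0.1,0,0.001,0.006,0],[-0.1,0,0,0,0],[-0.1,0,0,0,0],[-0.1,0,0,0,0]]'
python3 - <<'E'
from d import *
delta(*hold(.072,0,.0715),-102.8)
E
```

```text
time_s: 23.65
ee_pos: [0.6455, -0.0747, 0.15]
tcp_rot: [-87.6, 0.5, -102.8]
force: [-0.4, 0.1, 0.3]
finger_gap: 0.0473
t 23.65 pos [ 0.6455 -0.0747  0.15  ] rot [ -87.61    0.51 -102.76] gap 0.0473 F [-0.4  0.1  0.3]
now-axes [ 0.0003  0.0784 -0.0052] target-axes [-0.0003  0.0785 -0.0019] turn rad 0.0007
```

```bash
python3 -m crank '[[-0.1,0,0.01,-0.001,0],[-0.1,0,0.02,-0.001,0],[-0.1,0,0.02,-0.001,0],[-0.1,0,0.015,-0.001,0],[-0.1,0,0.008,-0.001,0],[-0.1,0,0.002,0,0],[-0.1,0,0,0,0],[-0.1,0,0,0,0],[-0.1,0,0,0,0],[-0.1,0,0,0,0]]'
python3 - <<'E'
from d import *
delta(*hold(.072,0,.0715),-102.8)
p,d=bot.read_camera('scene');cv2.imwrite('pics/s11.png',cv2.resize(p[200:330,165:300],None,fx=4.5,fy=4.5,interpolation=2))
E
```

```text
time_s: 24.65
ee_pos: [0.6421, -0.073, 0.0733]
tcp_rot: [-87.4, 0.5, -102.7]
force: [0.2, 0.4, 1.1]
finger_gap: 0.0471
t 24.65 pos [ 0.6421 -0.073   0.0733] rot [ -87.41    0.49 -102.74] gap 0.0471 F [0.2 0.4 1.1]
now-axes [0.0006 0.0018 0.0017] target-axes [0.0006 0.0018 0.0018] turn rad 0.001
```

View pics/s11.png

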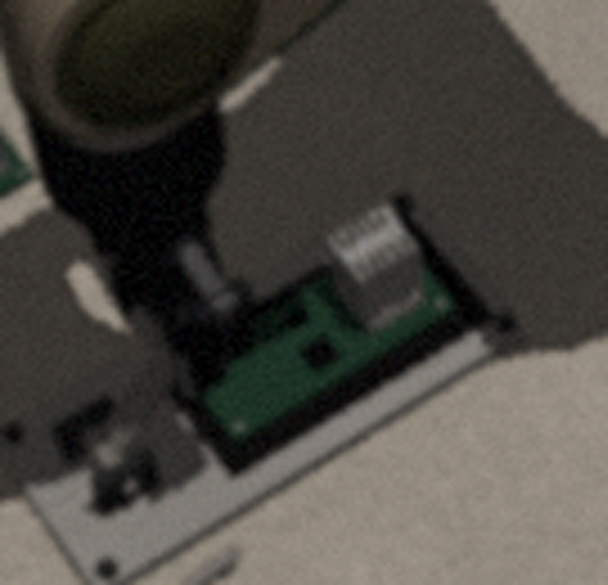

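```bash
python3 -m crank '[[1,0,0.001,0.001,0],[1,0,0,0,0],[1,0,0,0,0],[1,0,0,0,0],[1,0,0,0,0],[1,0,0.0042,-0.0062,0],[1,0,0.0048,-0.0059,0],[1,0,0.0054,-0.0054,0],[1,0,0,0,0],[1,0,0,0,0]]' 40
python3 - <<'E'
from d import *
delta(*hold(.072,0,.0715),-102.8)
E
```

```text
time_s: 25.7
ee_pos: [0.6313, -0.0698, 0.062]
tcp_rot: [-86.3, 0.5, -102.7]
force: [1.0, 1.2, -0.1]
finger_gap: 0.017
t 25.7 pos [ 0.6313 -0.0698  0.062 ] rot [ -86.34    0.5  -102.7 ] gap 0.017 F [ 1.   1.2 -0.1]
now-axes [ 0.0012 -0.0086  0.0136] target-axes [ 0.0013 -0.0095  0.013 ] turn rad 0.0017
```

```bash
python3 -m crank '[[1,0,0.0054,-0.0055,0],[1,0,0.0058,-0.005,0],[1,0,0.0063,-0.0043,0],[1,0,0.0066,-0.0037,0],[1,0,0,0,0],[1,0,0,0,0],[1,0,0,0,0],[1,0,0,0,0],[1,0,0,0,0],[1,0,0,0,0]]'
python3 - <<'E'
from d import *
delta(*hold(.038,0,.028),-102.8)
p,d=bot.read_camera('scene');cv2.imwrite('pics/s12.png',cv2.resize(p[200:330,165:300],None,fx=4.5,fy=4.5,interpolation=2))
E
```

```text
time_s: 26.7
ee_pos: [0.6175, -0.0666, 0.0407]
tcp_rot: [-85.6, 0.4, -102.7]
force: [1.2, 1.9, 0.7]
finger_gap: 0.0171
t 26.7 pos [ 0.6175 -0.0666  0.0407] rot [ -85.65    0.44 -102.66] gap 0.0171 F [1.2 1.9 0.7]
now-axes [ 0.0015  0.0121 -0.0078] target-axes [ 0.0014  0.0127 -0.0068] turn rad 0.0024
```

View pics/s12.png

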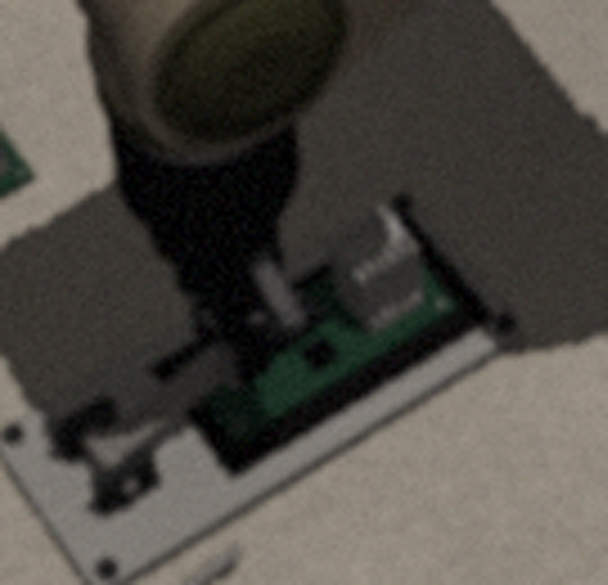

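```bash
python3 -m crank '[[1,0,0.0045,-0.0022,0],[1,0,0.004,-0.0018,0],[1,0,0.002,-0.0006,0],[1,0,0,0,0],[1,0,0,0,0],[1,0,0,0,0],[1,0,0,0,0],[1,0,0,0,0],[1,0,0,0,0],[1,0,0,0,0]]'
python3 - <<'E'
from d import *
delta(*hold(.038,0,.028),-102.8)
E
```

```text
time_s: 27.75
ee_pos: [0.6144, -0.0659, 0.0322]
tcp_rot: [-85.4, 0.4, -102.6]
force: [0.2, 1.6, 1.6]
finger_gap: 0.0168
t 27.75 pos [ 0.6144 -0.0659  0.0322] rot [ -85.41    0.4  -102.65] gap 0.0168 F [0.2 1.6 1.6]
now-axes [ 0.0014  0.0039 -0.0039] target-axes [ 0.0014  0.0042 -0.0036] turn rad 0.0027
```

```bash
python3 -m crank '[[1,0,0.002,-0.0008,0],[1,0,0.002,-0.0006,0],[1,0,0,0,0],[1,0,0,0,0],[1,0,0,0,0],[1,0,0,0,0],[1,0,0,0,0],[1,0,0,0,0],[1,0,0,0,0],[1,0,0,0,0]]'
python3 - <<'E'
from d import *
delta(*hold(.038,0,.028),-102.8)
p,d=bot.read_camera('scene');cv2.imwrite('pics/s13.png',cv2.resize(p[200:330,165:300],None,fx=4.5,fy=4.5,interpolation=2))
E
```

```text
time_s: 28.75
ee_pos: [0.6136, -0.0657, 0.0293]
tcp_rot: [-85.3, 0.4, -102.6]
force: [-1.2, 2.4, 4.2]
finger_gap: 0.0172
t 28.75 pos [ 0.6136 -0.0657  0.0293] rot [ -85.3     0.38 -102.63] gap 0.0172 F [-1.2  2.4  4.2]
now-axes [ 0.0014  0.001  -0.0029] target-axes [ 0.0014  0.0013 -0.0028] turn rad 0.0029
```

View pics/s13.png

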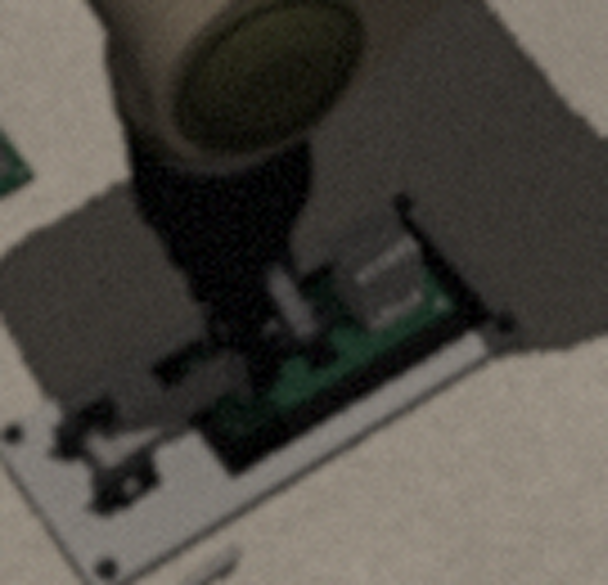

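```bash
python3 -m crank '[[1,0,0.002,-0.0006,0],[1,0,0.002,-0.0005,0],[1,0,0.002,0,0],[1,0,0,0,0],[1,0,0,0,0],[1,0,0,0,0],[1,0,0,0,0],[1,0,0,0,0],[1,0,0,0,0],[1,0,0,0,0]]'
python3 - <<'E'
from d import *
delta(*hold(.038,0,.028),-102.8)
E
```

```text
time_s: 29.8
ee_pos: [0.6128, -0.0655, 0.0259]
tcp_rot: [-85.2, 0.3, -102.6]
force: [-1.2, 2.0, 4.6]
finger_gap: 0.017
t 29.8 pos [ 0.6128 -0.0655  0.0259] rot [ -85.22    0.35 -102.62] gap 0.017 F [-1.2  2.   4.6]
now-axes [ 0.0014 -0.0023 -0.0018] target-axes [ 0.0014 -0.0021 -0.002 ] turn rad 0.0032
```

```bash
python3 -m crank '[[1,0,0.0015,-0.0003,0],[1,0,0.0015,-0.0003,0],[1,0,0.0015,0,0],[1,0,0,0,0],[1,0,0,0,0],[1,0,0,0,0],[1,0,0,0,0],[1,0,0,0,0],[1,0,0,0,0],[1,0,0,0,0]]'
python3 - <<'E'
from d import *
delta(*hold(.038,0,.028),-102.8)
p,d=bot.read_camera('scene');cv2.imwrite('pics/s14.png',cv2.resize(p[230:330,180:280],None,fx=6,fy=6,interpolation=2))
E
```

```text
time_s: 30.8
ee_pos: [0.6128, -0.0655, 0.0257]
tcp_rot: [-85.1, 0.3, -102.6]
force: [-1.0, 1.9, 4.1]
finger_gap: 0.0172
t 30.8 pos [ 0.6128 -0.0655  0.0257] rot [ -85.05    0.32 -102.6 ] gap 0.0172 F [-1.   1.9  4.1]
now-axes [ 0.0014 -0.0025 -0.0018] target-axes [ 0.0014 -0.0023 -0.002 ] turn rad 0.0036
```

View pics/s14.png

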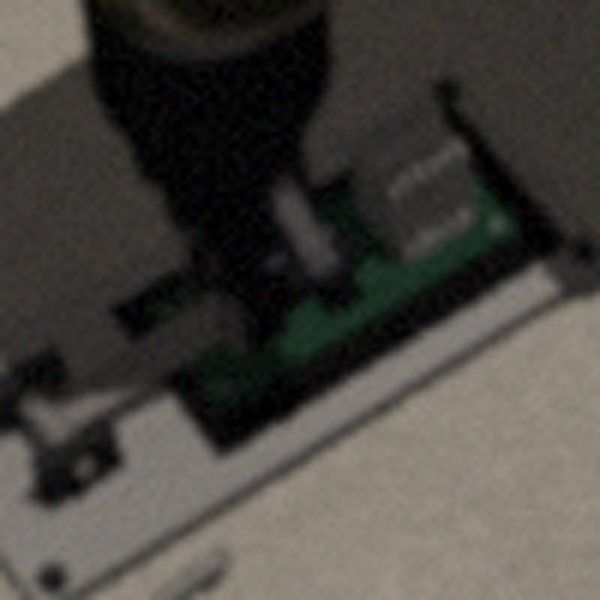

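Small steps no longer move it, which suggests contact. I'll confirm with a firmer push and see whether the force rises without any motion.

```bash
python3 -m crank '[[1,0,0.003,0,0],[1,0,0.003,0,0],[1,0,0.003,0,0],[1,0,0.003,0,0],[1,0,0.003,0,0],[1,0,0.003,0,0],[1,0,0.003,0,0],[1,0,0.003,0,0],[1,0,0.003,0,0],[1,0,0.003,0,0]]'
python3 - <<'E'
from d import *
delta(*hold(.038,0,.028),-102.8)
E
```

```text
time_s: 31.85
ee_pos: [0.613, -0.0656, 0.0253]
tcp_rot: [-84.4, 0.1, -102.5]
force: [-14.5, 3.5, 33.0]
finger_gap: 0.0175
t 31.85 pos [ 0.613  -0.0656  0.0253] rot [-8.4380e+01  8.0000e-02 -1.0246e+02] gap 0.0175 F [-14.5   3.5  33. ]
now-axes [ 0.0013 -0.003  -0.002 ] target-axes [ 0.0013 -0.0027 -0.0022] turn rad 0.0059
```

Solid contact: 33 N with no motion. Releasing and backing off.

```bash
python3 -m crank '[[1,0,0,0,0],[1,0,0,0,0],[0.1,0,0,0,0],[0.1,0,0,0,0],[0.1,0,0,0,0],[0.1,0,0,0,0],[0.1,0,-0.005,0,0],[0.1,0,-0.015,0,0],[0.1,0,-0.02,0,0],[0.1,0,-0.02,0,0]]'
python3 - <<'E'
from d import *
delta(*hold(.038,0,.028),-102.8)
p,d=bot.read_camera('scene');cv2.imwrite('pics/s15.png',cv2.resize(p[200:330,165:300],None,fx=4.5,fy=4.5,interpolation=2))
E
```

```text
time_s: 32.85
ee_pos: [0.6046, -0.0645, 0.0824]
tcp_rot: [-85.0, 0.1, -102.5]
force: [0.2, 0.2, 0.1]
finger_gap: 0.038
t 32.85 pos [ 0.6046 -0.0645  0.0824] rot [-8.5030e+01  9.0000e-02 -1.0251e+02] gap 0.038 F [0.2 0.2 0.1]
now-axes [0.0007 0.0547 0.0015] target-axes [0.0005 0.0544 0.0062] turn rad 0.0051
```

View pics/s15.png

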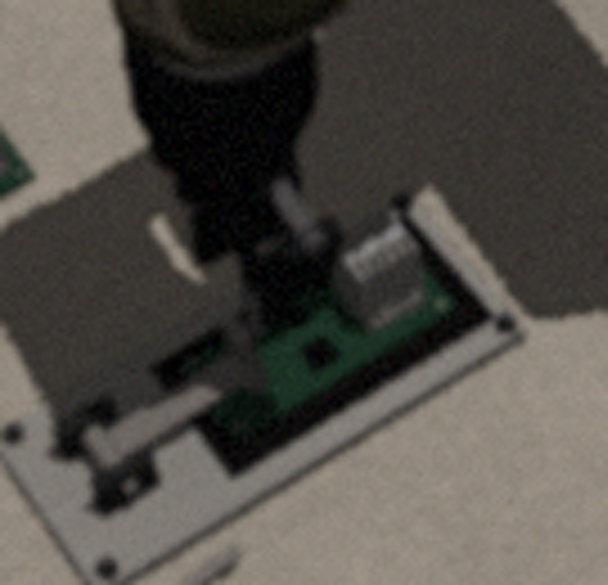

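Clear of the tab. I'll retreat up and sideways, then do a final check with both cameras.

```bash
python3 -m crank '[[0.1,0,-0.02,0,0],[0.1,0,-0.03,0,0],[0.1,0,-0.03,0,0],[0.1,0,-0.02,0,0],[0.1,-0.02,-0.005,-0.01,0],[0.1,-0.035,0,-0.02,0],[0.1,-0.035,0,-0.02,0],[0.1,-0.035,0,-0.02,0],[0.1,-0.035,0,-0.02,0],[0.1,-0.035,0,-0.02,0]]'
python3 -m crank '[[0.1,-0.035,0,-0.02,0],[0.1,-0.035,0,-0.02,0],[0.1,-0.03,0,-0.02,0],[0.1,-0.02,0,-0.01,0],[0.1,-0.01,0,0,0],[0.1,0,0,0,0],[0.1,0,0,0,0],[0.1,0,0,0,0],[0.1,0,0,0,0],[0.1,0,0,0,0]]'
python3 - <<'E'
from d import *
delta(*hold(.038,0,.028),-102.8)
p,d=bot.read_camera('scene');cv2.imwrite('pics/s16.png',cv2.resize(p[230:330,165:300],None,fx=5.5,fy=5.5,interpolation=2))
q,e=bot.read_camera('top');cv2.imwrite('pics/t16.png',cv2.resize(q[120:220,310:410],None,fx=6,fy=6,interpolation=2))
for n,D in(('scene',d),('top',e)):
    P=cloud(n,D);c,s=np.cos(HY),np.sin(HY);X=(P[...,0]-HO[0])*c+(P[...,1]-HO[1])*s;Y=-(P[...,0]-HO[0])*s+(P[...,1]-HO[1])*c;Z=P[...,2]
    for a,b,y0,y1 in((-.02,.0,-.02,.02),(.0,.025,-.02,.02),(.05,.057,.013,.022),(.05,.057,-.022,-.013),(-.058,-.053,-.02,.02)):
        m=(X>a)&(X<b)&(Y>y0)&(Y<y1);print(n,a,b,y0,m.sum(),np.nanmedian(Z[m]).round(4) if m.any() else 0)
    m=(X>.02)&(X<.06)&(abs(Y)<.015)&(Z>.03)&(Z<.12);print('tab x,z range',np.percentile(X[m],[5,95]).round(3),np.percentile(Z[m],[5,50,97]).round(3))
    for a in(.06,.075,.09):
        m=(abs(X-a)<.004)&(abs(Y)<.006);print(' arm',a,np.nanmedian(Z[m]).round(4))
E
```

```text
time_s: 33.9
ee_pos: [0.531, 0.1536, 0.1851]
tcp_rot: [-84.4, 0.0, -103.0]
force: [1.1, -0.4, -0.1]
finger_gap: 0.0386
time_s: 34.9
ee_pos: [0.4895, 0.302, 0.1774]
tcp_rot: [-84.4, -0.0, -102.9]
force: [0.2, 1.0, -0.7]
finger_gap: 0.0385
t 34.9 pos [0.4895 0.302  0.1774] rot [ -84.38   -0.   -102.87] gap 0.0385 F [ 0.2  1.  -0.7]
now-axes [0.3322 0.1683 0.1845] target-axes [0.3324 0.1494 0.1997] turn rad -0.0012
scene -0.02 0.0 -0.02 221 0.018
scene 0.0 0.025 -0.02 201 0.0168
scene 0.05 0.057 0.013 14 0.0163
scene 0.05 0.057 -0.022 5 0.0158
scene -0.058 -0.053 -0.02 17 0.016
tab x,z range [0.037 0.058] [0.03  0.04  0.064]
 arm 0.06 0.0302
 arm 0.075 0.0292
 arm 0.09 0.0279
top -0.02 0.0 -0.02 63 0.0164
top 0.0 0.025 -0.02 125 0.0167
top 0.05 0.057 0.013 9 0.0152
top 0.05 0.057 -0.022 9 0.0147
top -0.058 -0.053 -0.02 28 0.0159
tab x,z range [0.033 0.058] [0.031 0.048 0.064]
 arm 0.06 0.031
 arm 0.075 0.0303
 arm 0.09 0.0321
```

View pics/s16.png

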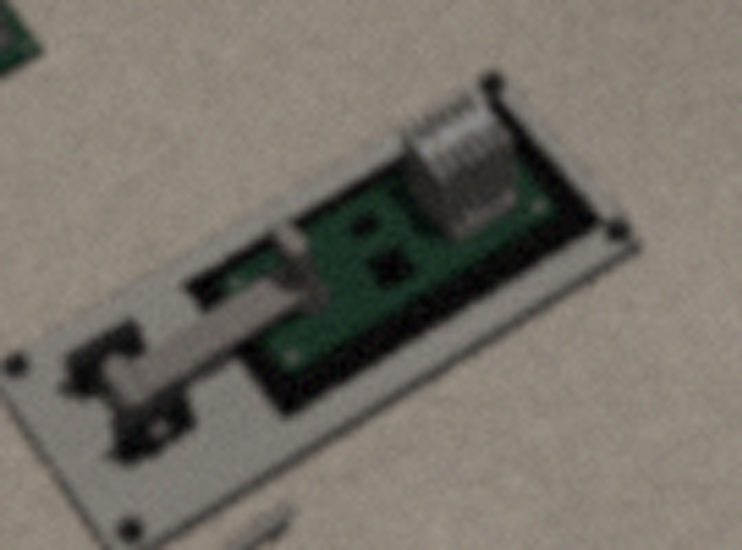

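View pics/t16.png

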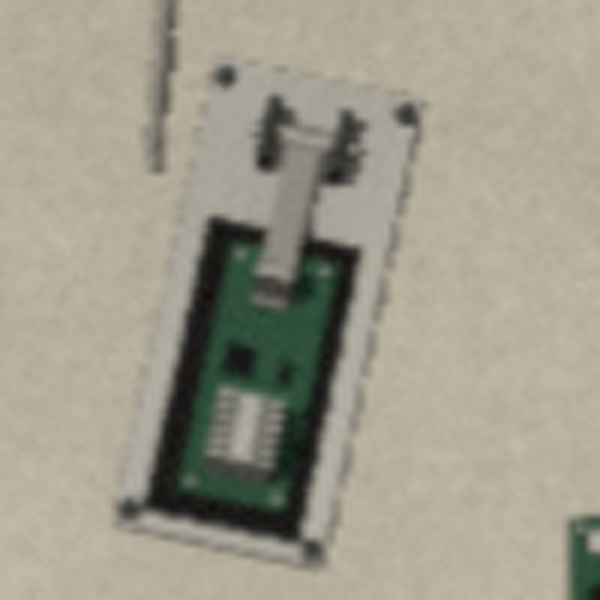

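Both pictures show the board square inside the dark mat. Its top is level at about 16 mm, and the clip's foot is on the bare end, at top crop (272,290) and scene crop (300,285).

```bash
python3 -c "
from workcell import bot
print(bot.sign_off())"
```

```text
the job is handed in; nothing more can be done
None
```

I raised the clip by its tab to about 0.8 rad and slid the long heat-sink board in low under it, bare end first. I set the board on the mat, then lowered the clip onto its bare end and backed the arm away. The job was handed in at about 35 s, with no verdict reported.

**Last checks:**
- **Board:** both cameras show it square and about central in the mat, with dark margin on all sides. Its top measures about 15–17 mm above the bench, so it lies flat. That range excludes one scene-camera median of 18 mm, taken next to the heat sink and chips.
- **Clip:** its foot is on the bare end. A test push gave about 33 N through the fingers with almost no motion (about 0.4 mm), so it was down on the board. From above, the tab's top reads about 64 mm, against an expected 62 mm, which is within camera error.
- **Robot:** it was touching nothing at the end.

**What was off:**
- The first approach swung about 14 mm past the tab and was corrected before gripping.
- The tool's tilt drifted by up to about 5° during the moves. This did not affect the result.

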